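# Light the bench and point out which specimen jar goes on the mat

## Task

Push the yellow-tipped lamp switch all the way over to its far (on) side, then show a colleague which jar to put where: with the fingers pointing down, hold the fingertips two to three centimetres above the middle of the red-lidded jar's lid for two seconds, and after that the same above the middle of the round green mat for two seconds. Only point: do not touch or lift any jar or touch the mat, leave the other things where they are, and leave the lamp on.

Things in the scene. Friction and masses are not known exactly. Their poses are not given: they have to be found in the camera images.
- lamp_switch (a joint): toggle lever of the magnifier lamp: a steel rod of 10 mm with a yellow ball of 26 mm at its end, on a hinge 22 mm above the bench and 80 mm below the ball's centre. 0 = leaning 0.5 rad towards the -x side of its block (off), 0.5 = upright, 1.0 = leaning 0.5 rad to the block's +x side (on, at the stop). It may start a little way along. It takes about 1 N at the ball and stays where it is left
- lamp_switch_tip (a point): centre of the lever's yellow ball; 92 mm above the bench at either end of its swing, 102 mm upright
- lamp_switch_base: the switch's grey block, 70 x 50 x 25 mm, fixed to the bench; origin at the centre of its underside, below the lever's hinge; the ball swings from its -x side (nearer the robot, off) to its +x side (far side, on), in its own x-z plane
- red_jar: the specimen glass jar of brownish fluid, 76 mm in diameter, 120 mm tall, with the only red lid among the jars; loose, upright; origin at the centre of its underside, z up. Its lid is a flat disc 72 mm across and 18 mm high
- red_lid (a point): middle of the top face of the red lid, 120 mm above the bench
- mat_top (a point): middle of the top face of the round green mat, 90 mm in diameter and 6 mm thick, fixed to the bench, the place for the next jar
- green_mat: the green mat; origin at the centre of its underside
- tall_jar: tall specimen glass jar of brownish fluid, 80 mm in diameter, 160 mm tall, white lid; loose, upright; origin at the centre of its underside, z up
- short_jar: small specimen glass jar of brownish fluid, 60 mm in diameter, 90 mm tall, white lid; loose, upright; origin at the centre of its underside, z up
- clip_jar: clip-top specimen glass jar of brownish fluid, 80 mm in diameter, 130 mm tall, pale glass lid on an orange seal; loose, upright; origin at the centre of its underside, z up
- blue_jar: blue-lidded specimen glass jar of brownish fluid, 72 mm in diameter, 140 mm tall, blue lid; loose, upright; origin at the centre of its underside, z up
- calipers: steel calipers with a black slide, lying flat, 150 mm long along their y, 12 mm high; loose; origin in the middle of the beam's underside
- vial: little amber vial with a white cap, 28 mm in diameter, 57 mm tall, loose, upright; origin at the centre of its underside

How it is judged:
On the way, in this order (a step that is already met when the one before it is completed fails the run):
1. the lamp switch is pushed over to on (value of joint lamp_switch above 0.85 rad), for 0.2 s.
2. the tool point dwells 1.5 s, 15 to 70 mm above the red lid and within 25 mm sideways of its middle, fingers within 45 degrees of straight down (horizontal distance between the grasp point and red_lid below 0.025 m and z of the grasp point in the frame of red_lid between 0.015 and 0.07 m and angle between the grasp point's own z axis and vertical above 2.3 rad and value of joint lamp_switch above 0.85 rad), for 1.5 s.
3. then the same above the middle of the green mat (horizontal distance between the grasp point and mat_top below 0.025 m and z of the grasp point in the frame of mat_top between 0.015 and 0.07 m and angle between the grasp point's own z axis and vertical above 2.3 rad and value of joint lamp_switch above 0.85 rad), for 1.5 s.
At the end, for the whole second after the job is handed in: The lamp lever stands at on (above 0.85 rad); every jar, the calipers and the vial are within 10 mm of where they started, the red-lidded jar upright and at rest (value of joint lamp_switch above 0.85 rad and linear speed of red_jar below 0.02 m/s and angle between red_jar's own z axis and vertical below 0.1 rad and distance of each of red_jar, tall_jar, short_jar, clip_jar, blue_jar, calipers, vial from where it was at the start of the episode below 0.01 m); the robot touches nothing.
It fails at once if a jar is touched (contact force between any of the fingers, the arm and red_jar above 0.5 N or contact force between any of the fingers, the arm and tall_jar above 0.5 N or contact force between any of the fingers, the arm and short_jar above 0.5 N or contact force between any of the fingers, the arm and clip_jar above 0.5 N or contact force between any of the fingers, the arm and blue_jar above 0.5 N).
It fails at once if the green mat is touched (contact force between any of the fingers, the arm and green_mat above 0.5 N).
It fails at once if a jar, the calipers or the vial is moved or lifted (distance of any of red_jar, tall_jar, short_jar, clip_jar, blue_jar, calipers, vial from where it was at the start of the episode above 0.01 m).
It also fails if it takes over 56 s, if anything falls off the work surface, if the arm or the gripper's body presses on something with over 40 N, if the wrist force passes 120 N, or if a joint passes its speed limit or range.

## Robot

A 6-joint arm with a two-finger parallel gripper is mounted at the origin on the work surface. World frame = base frame: x ahead of the robot, y to its left, z up, the work surface at z = 0. Lengths are in m, angles in rad, forces in N, time in s.
With the tool pointing down it reaches from about 0.375 to 0.9 m from the base axis. Payload 3.1 kg.
Tool frame: the origin (TCP) lies between the finger pads, 19 mm behind the fingertips; this is the grasp point; z points along the fingers, y is the line along which they close (so a half turn about z gives the same grasp; the last joint's range is limited). The gripper opens to 87 mm and grips with 3 to 60 N. Pads are 19 mm wide; open, the fingers measure 117 mm over their backs; the gripper's body (75 mm by 190 mm) begins 51 mm behind the grasp point.
Start: joints at [-0.178, 0.527, 1.433, -0, 1.181, -0.178], TCP at [0.625, 0, 0.241] pointing down, gripper open.
Joint ranges: [-3.08, 3.08], [-0.75, 2.2], [0.22, 2.44], [-1.43, 4.57], [0, 2.65], [-2.85, 2.85]. Speed limits (rad/s): [2.79, 2.79, 3.14, 3.14, 3.14, 3.14].

## Interface

Orientations are given as a unit quaternion [x, y, z, w].
In Python, from rig import status, imaging, order gives the robot as it stands.
- The arm moves only by the tool arm_command, never from a script. Its argument "deltas" is one flat list of numbers, 5 for each row, row after row: the opening, from -1 (shut) to 1 (fully open), so that 0 is half open, then the shift along the tool's x, y, z in m, then the turn about the tool's z in rad. In form: [gripper, tx, ty, tz, roll, gripper, tx, ty, tz, roll, ...]. A call has 1 to 12 rows; each row shifts and turns the commanded pose from where the row before left it, along the tool's axes as they then stand; what a row does not reach is not made up. A row lasts 1/8 s, in which the tool goes at most 62.5 mm and 10.7 degrees, less where a joint would pass 70% of its speed; a pose out of reach is approached as far as the arm can. A call with a gripper value outside its range is refused whole. The fingers move at their own pace and stop on an object; "newtons" is the grip in N (left out, the last holds). Time passes only in rows, so rows that do not move let the fingers close. It gives the time, the measured TCP pose, the force, the opening and the grip force at its end, in the units of the state.
- status.get_obs(): the state, without advancing time (a new reading comes with each control period).
- imaging.camera(name): name is "scene" or "side" or "wrist"; returns (picture, depth): 400x640x3 uint8, red, green, blue; 400x640 float32, m along the optical axis (not along the pixel's ray), 0 where there is no reading.
- imaging.camera_params(name): a dict with "intrinsics" (3x3 intrinsics, pixels), "camera_from_world" (4x4, takes a point from world to camera coordinates). Camera axes: x right, y up, looking along -z (the intrinsics and any distortion apply to the point x, -y, -z); pixel columns grow to the right and rows downward; lengths in m; the calibration is good to about 2 mm. A picture is of the moment at which its call begins: read the wrist's pose just before it. camera_params takes no time and is no camera call; for the wrist camera it gives the pose at the moment of the call.
- order.hand_in(): hands the job in; it is judged then, once.
The state is a dict: "time": time; "q": joint angles; "joint_velocities": joint speeds; "joint_torque": joint torques, N m; "position": TCP position; "tool_rot": TCP orientation; "ft_force": force on the tool from outside, world axes, zero at the start; "moment": the same for the moment, N m; "grip_width": finger opening in m; "grip_force": force on a finger pad.
Only numpy, scipy, OpenCV 4.12 (cv2) and the standard library are available. Lean on these libraries where they do the work, as an engineer would, in place of code of your own. Each camera call takes 0.05 s, during which the arm holds its last target. There are 200 camera calls.

## Working session

There is one attempt and no reset: what is moved stays moved. The work goes in short steps, Python scripts to look and compute and a tool call to move; the robot and the scene stay as the last step left them, time stands still between calls to the robot, and variables do not carry over. Pictures are saved under pics/ and viewed, at most 10 in all, crops included, and the job is handed in when it is done.

Besides the shell and the picture viewer there is one more tool, called after "Emit:" as name(argument=value, ...) on one line, values as JSON. arm_command: Moves the arm, as the interface text tells. Its arguments: {"type":"object","properties":{"deltas":{"type":"array"},"newtons":{"type":"number"}},"required":["deltas"]}

```bash
mkdir -p pics; cat > h.py <<'E'
import numpy as np, cv2
from rig import status, imaging, order
def pts(name):
    P=imaging.camera_params(name); im,d=imaging.camera(name)
    K=np.array(P["intrinsics"]); T=np.linalg.inv(np.array(P["camera_from_world"]))
    v,u=np.mgrid[0:400,0:640]
    X=(u-K[0,2])/K[0,0]*d; Y=-(v-K[1,2])/K[1,1]*d
    W=np.stack([X,Y,-d,np.ones_like(d)],-1)@T.T
    return im,d,W[...,:3],P
E
python3 - <<'E'
from h import *
s=status.get_obs(); print(s)
for n in ("scene","side"):
    im,d,W,P=pts(n); np.savez(f"{n}.npz",im=im,d=d,W=W)
    cv2.imwrite(f"pics/{n}.png",im[...,::-1]); print(n,P)
E
```

```text
{'time': 0.0, 'q': array([-1.78480121e-01,  5.28477091e-01,  1.43388428e+00, -2.46003561e-06,
        1.18139659e+00, -1.78504042e-01]), 'joint_velocities': array([ 0.00039393, -0.00113565, -0.00100087, -0.00047488, -0.00139311,
        0.00010372]), 'joint_torque': array([-5.45745443e-04, -4.40045428e+01, -1.76593530e+01,  6.32597599e-02,
        5.83207863e-02, -1.53719384e-04]), 'position': array([6.24315188e-01, 1.64764469e-04, 2.40270614e-01]), 'tool_rot': array([ 7.07097578e-01,  7.07115155e-01, -6.18401453e-04, -8.88658836e-04]), 'ft_force': array([ 0.66540977, -0.15449258, -0.48554464]), 'moment': array([ 0.00626879,  0.02771639, -0.0029572 ]), 'grip_force': 0.0, 'grip_width': 0.08709880569706441}
scene {'intrinsics': array([[377.05155756,   0.        , 326.87169603],
       [  0.        , 377.05155756, 196.01985752],
       [  0.        ,   0.        ,   1.        ]]), 'camera_from_world': array([[ 0.17923466,  0.98365624, -0.01718564, -0.08174173],
       [-0.77070196,  0.1512461 ,  0.61898554,  0.35352975],
       [ 0.61146825, -0.09769865,  0.78521434, -1.47081316],
       [ 0.        ,  0.        ,  0.        ,  1.        ]])}
side {'intrinsics': array([[366.03100665,   0.        , 323.58956826],
       [  0.        , 366.03100665, 199.18607343],
       [  0.        ,   0.        ,   1.        ]]), 'camera_from_world': array([[ 9.74809009e-01, -2.23040201e-01, -6.82396756e-04,
        -5.35049098e-01],
       [ 1.46081612e-01,  6.36139469e-01,  7.57619125e-01,
        -1.73538694e-01],
       [-1.68545422e-01, -7.38633634e-01,  6.52696557e-01,
        -8.20843312e-01],
       [ 0.00000000e+00,  0.00000000e+00,  0.00000000e+00,
         1.00000000e+00]])}
```

View pics/scene.png

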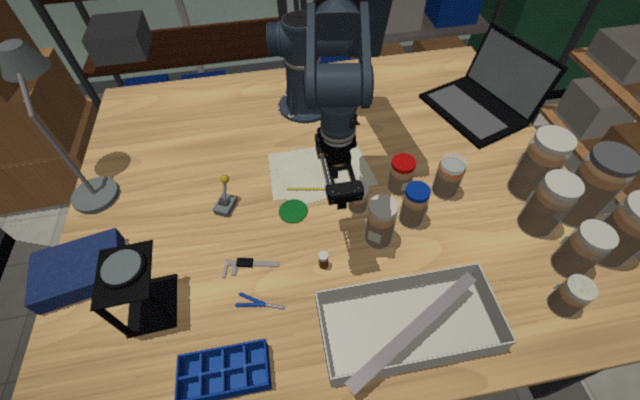

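View pics/side.png

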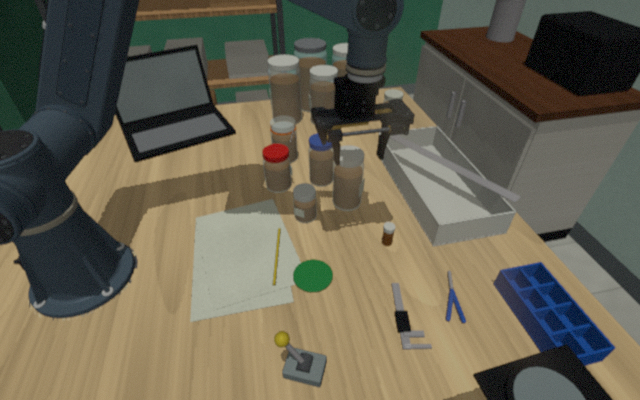

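The scene view shows the switch ball at (225,179), its block at (225,206), the red lid at (403,163) and the mat at (293,211). In the side view they are at (282,340), (303,367), (276,153) and (313,276). In both views the ball leans to the robot side (off). Next I measure them by colour, casting rays from both views.

```bash
cat >> h.py <<'E'
def blob(im,lo,hi,box):
    hsv=cv2.cvtColor(im,cv2.COLOR_RGB2HSV); m=cv2.inRange(hsv,lo,hi)
    b=np.zeros_like(m); x0,y0,x1,y1=box; b[y0:y1,x0:x1]=255; m&=b
    n,l,st,c=cv2.connectedComponentsWithStats(m); k=1+np.argmax(st[1:,4])
    return l==k,c[k]
def ray(P,c):
    K=P["intrinsics"];T=np.linalg.inv(P["camera_from_world"])
    r=T[:3,:3]@np.array([(c[0]-K[0,2])/K[0,0],-(c[1]-K[1,2])/K[1,1],-1]); return T[:3,3],r/np.linalg.norm(r)
def cross(rays):
    A=sum(np.eye(3)-np.outer(r,r) for o,r in rays); b=sum((np.eye(3)-np.outer(r,r))@o for o,r in rays); p=np.linalg.solve(A,b)
    return p,[np.linalg.norm(np.cross(p-o,r)) for o,r in rays]
E
python3 - <<'E'
from h import *
B={"ball":((20,110,90),(34,255,255),(210,165,240,190),(268,325,295,352)),
"red":((174,120,60),(179,255,255),(385,145,420,182),(255,138,295,168)),
"red0":((0,150,60),(6,255,255),(385,145,420,182),(255,138,295,168)),
"mat":((45,120,40),(85,255,255),(270,190,315,230),(285,255,340,295)),
"block":((85,0,50),(125,120,200),(208,186,242,220),(275,335,332,390)),
"blue":((105,130,50),(125,255,255),(398,175,435,205),(302,130,335,158)),
"vial":((0,0,150),(179,70,255),(315,250,332,262),(380,220,398,235))}
for n,(lo,hi,b1,b2) in B.items():
    rs=[];
    for cam,b in(("scene",b1),("side",b2)):
        z=np.load(cam+".npz")
        try: m,c=blob(z["im"],lo,hi,b)
        except Exception as e: print(n,cam,"none");continue
        W=z["W"][m]; rs.append(ray(imaging.camera_params(cam),c))
        t=np.percentile(W[:,2],90); top=W[W[:,2]>t-.006]
        print(n,cam,m.sum(),c.round(1),"med",np.median(W,0).round(3),"ztop",t.round(3),"topmid",((np.percentile(top,2,0)+np.percentile(top,98,0))/2).round(3))
    if len(rs)==2: print("   cross",*[np.round(q,4) for q in cross(rs)])
# obstacles higher than 3cm in area
z=np.load("side.npz");z2=np.load("scene.npz")
W=np.concatenate([z["W"][z["d"]>0],z2["W"][z2["d"]>0]])
H=np.zeros((20,30))
for x in range(20):
  a=W[(W[:,0]>=.3+.03*x)&(W[:,0]<.33+.03*x)]
  print(f"{.3+.03*x:.2f}",*["%3d"%(1000*q[:,2].max()) if len(q:=a[(a[:,1]>=-.36+.03*y)&(a[:,1]<-.33+.03*y)]) else "  ." for y in range(25)])
E
```

```text
ball scene 62 [224.1 178.5] med [ 0.416 -0.299  0.101] ztop 0.106 topmid [ 0.412 -0.3    0.105]
ball side 214 [281.4 338.8] med [ 0.409 -0.302  0.101] ztop 0.105 topmid [ 0.409 -0.298  0.103]
   cross [ 0.409  -0.2989  0.0954] [0.0003 0.0003]
red scene 3 [396. 169.] med [0.489 0.201 0.116] ztop 0.118 topmid [0.49  0.201 0.117]
red side 5 [266.4 157.4] med [0.44  0.208 0.116] ztop 0.117 topmid [0.441 0.209 0.116]
   cross [0.4503 0.222  0.0914] [0.0155 0.0155]
red0 scene 406 [403.4 162.8] med [0.473 0.229 0.12 ] ztop 0.122 topmid [0.47  0.228 0.12 ]
red0 side 386 [275.7 152.6] med [0.467 0.22  0.119] ztop 0.121 topmid [0.466 0.228 0.119]
   cross [0.4677 0.2303 0.1134] [0.0005 0.0005]
mat scene 484 [292.8 210.9] med [ 0.501 -0.114  0.007] ztop 0.009 topmid [ 0.501 -0.113  0.007]
mat side 942 [312.6 275.4] med [ 0.497 -0.115  0.006] ztop 0.007 topmid [ 0.497 -0.114  0.006]
   cross [ 0.4978 -0.1133  0.003 ] [0.0002 0.0002]
block scene 16 [224.4 203.9] med [ 0.453 -0.312  0.032] ztop 0.034 topmid [ 0.453 -0.315  0.034]
block side 135 [305.5 361.5] med [ 0.444 -0.316  0.033] ztop 0.036 t
[... 1949 characters left out ...]
 4   5  60 335 338 336 335   4   5   4   3   4   3   4   4   3   3   4
0.72   5   4  13  12   4   4   4   5   4   3 333 335 335 335   4   4   4   5   3   4   3   4   4   4   3
0.75   5   5  13  14  13   5   5   5   5   4   3   3   3   5   4   4   3   3   3   3   4   3   5   3   5
0.78   5   5   4  13  14  13  13   5  76  78  79  77  78  78  78  77  78  78  78  79  77  77  77   1   5
0.81   4   4   6   4   4   4   5   5  79  77   8   8   8   9   7  10   8   8   9   8  82  82  77   0   3
0.84   5   4   4   4   5   5   4   4  78  77   9   8   9   7   8   8  10   8  84  82  83  82  76   .   3
0.87  52  52  53  53  55   5   3   5  77  75   8   8   8   9   9   8  82  82  83  85  81   8  77   .   5
```

```bash
python3 - <<'E'
from h import *
Q=[]
for c in("scene","side"):
    W=np.load(c+".npz")["W"].reshape(-1,3)
    s=W[(W[:,2]>.019)&(W[:,2]<.029)&(abs(W[:,0]-.446)<.06)&(abs(W[:,1]+.313)<.055)]; Q.append(s)
    print(c,len(s),cv2.minAreaRect(s[:,:2].astype(np.float32)*1000))
s=np.concatenate(Q); print(cv2.minAreaRect(s[:,:2].astype(np.float32)*1000))
im=np.load("side.npz")["im"][320:395,260:340,::-1]; cv2.imwrite("pics/sw.png",cv2.resize(im,None,fx=6,fy=6))
E
```

```text
scene 236 ((445.3661193847656, -316.30224609375), (52.79465103149414, 70.5031509399414), 63.46342086791992)
side 833 ((441.5625, -314.8199462890625), (50.568992614746094, 70.30520629882812), 62.993690490722656)
((443.6885986328125, -315.29327392578125), (52.68291091918945, 74.48637390136719), 63.06696319580078)
```

View pics/sw.png

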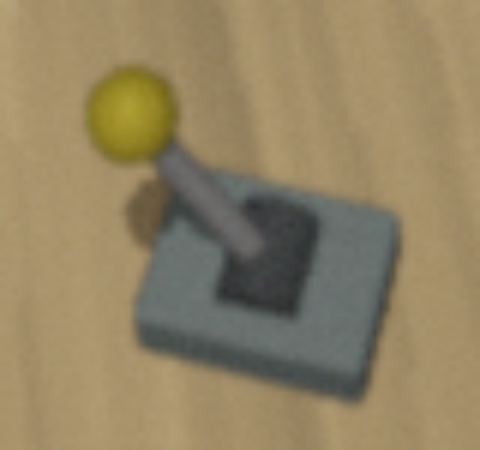

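The crop shows the block turned about -0.46 rad, with the lever leaning towards the robot and its ball at crop pixel (132,113). The hinge is at about (0.444,-0.315), and the ball matches that at (0.409,-0.299). I'll go behind the ball with the fingers shut.

Emit:
arm_command(deltas=[-1, -0.03, -0.03, 0, 0, -1, -0.03, -0.03, 0, 0, -1, -0.03, -0.03, 0, 0, -1, -0.03, -0.03, 0, 0, -1, -0.03, -0.03, 0, 0, -1, -0.03, -0.03, 0, 0, -1, -0.03, -0.03, 0, 0, -1, -0.03, -0.03, 0, 0, -1, -0.032, -0.03, 0, 0, -1, 0, 0, 0, 0.15, -1, 0, 0, 0, 0.15, -1, 0, 0, 0, 0.16])

```text
time: 1.6
position: [0.3546, -0.2719, 0.241]
tool_rot: [0.851, 0.525, -0.0, -0.0]
ft_force: [0.2, 0.4, -0.2]
grip_width: 0.0004
grip_force: 0.0
```

```bash
cat >> h.py <<'E'
def togo(p):
    from scipy.spatial.transform import Rotation as R
    s=status.get_obs(); r=R.from_quat(s["tool_rot"]); print("t",s["time"],"pos",s["position"].round(4),"F",s["ft_force"].round(2),"w",round(s["grip_width"],4),"\ntool axes",r.as_matrix().T.round(3).tolist(),"\ntogo tool",r.inv().apply(np.array(p)-s["position"]).round(4))
E
python3 -c "
from h import *
togo([.355,-.271,.09])"
```

```text
t 1.6 pos [ 0.3546 -0.2719  0.241 ] F [ 0.18  0.41 -0.18] w 0.0004 
tool axes [[0.449, 0.893, 0.0], [0.893, -0.449, -0.001], [-0.001, 0.001, -1.0]] 
togo tool [1.00e-03 1.00e-04 1.51e-01]
```

Emit:
arm_command(deltas=[-1, 0, 0, 0.03, 0, -1, 0, 0, 0.03, 0, -1, 0, 0, 0.03, 0, -1, 0, 0, 0.03, 0, -1, 0, 0, 0.03, 0, -1, 0, 0, 0, 0, -1, 0, 0.015, 0, 0, -1, 0, 0.015, 0, 0, -1, 0, 0.015, 0, 0, -1, 0, 0.015, 0, 0, -1, 0, 0.015, 0, 0, -1, 0, 0.01, 0, 0])

```text
time: 3.1
position: [0.4325, -0.3106, 0.0913]
tool_rot: [0.85, 0.527, 0.0, 0.001]
ft_force: [-0.6, 0.6, 0.5]
grip_width: 0.0004
grip_force: 0.5
```

Emit:
arm_command(deltas=[-1, 0, 0.005, 0, 0, -1, 0, 0.005, 0, 0, -1, 0, 0.005, 0, 0, -1, 0, 0.005, 0, 0])

```text
time: 3.6
position: [0.4489, -0.3184, 0.0911]
tool_rot: [0.85, 0.527, -0.0, -0.001]
ft_force: [-0.6, 1.3, -0.6]
grip_width: 0.0008
grip_force: 0.5
```

```bash
python3 - <<'E'
from h import *
togo([.453,-.320,.09])
im,d,W,P=pts("side"); cv2.imwrite("pics/push.png",im[250:400,200:450,::-1].repeat(3,0).repeat(3,1))
E
```

```text
t 3.6 pos [ 0.4489 -0.3184  0.0911] F [-0.63  1.34 -0.61] w 0.0008 
tool axes [[0.444, 0.896, 0.0], [0.896, -0.444, -0.001], [-0.001, 0.001, -1.0]] 
togo tool [0.0003 0.0044 0.0011]
```

View pics/push.png

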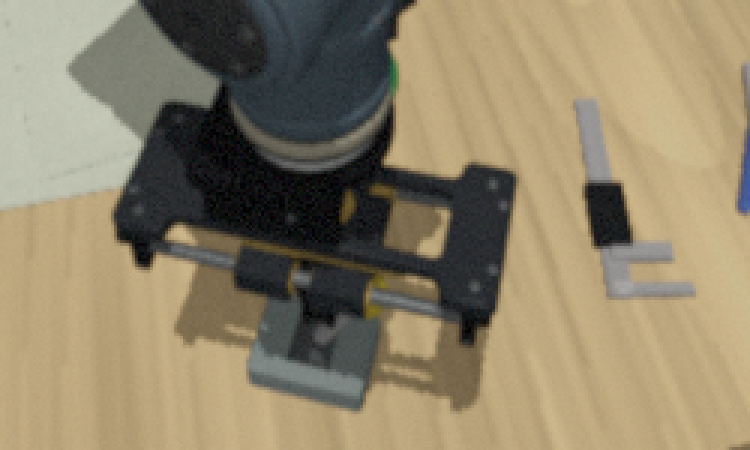

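The ball shows just ahead of the right finger, at crop pixel (375,295), so the lever is over to the far side and close to its stop. I'll push a few millimetres more.

Emit:
arm_command(deltas=[-1, 0, 0.003, 0, 0, -1, 0, 0.003, 0, 0, -1, 0, 0.002, 0, 0, -1, 0, 0, 0, 0])

```text
time: 4.15
position: [0.4549, -0.3212, 0.091]
tool_rot: [0.85, 0.527, -0.001, -0.002]
ft_force: [-4.9, 1.5, 0.8]
grip_width: 0.0005
grip_force: 2.5
```

The force has risen, so the lever is at its stop. I'll back off, rise and check the ball.

Emit:
arm_command(deltas=[-1, 0, 0, 0, 0, -1, 0, -0.02, 0, 0, -1, 0, -0.03, 0, 0, -1, 0, -0.03, 0, 0, -1, 0, 0, -0.04, 0, -1, 0, 0, -0.04, 0, -1, 0, 0, -0.04, 0, -1, 0, 0, -0.04, 0, -1, 0, 0, 0, -0.15, -1, 0, 0, 0, -0.15, -1, 0, 0, 0, -0.16])

```text
time: 5.52
position: [0.3858, -0.2876, 0.2521]
tool_rot: [0.705, 0.709, 0.0, 0.002]
ft_force: [-0.4, -0.2, -0.5]
grip_width: 0.0005
grip_force: 0.0
```

```bash
python3 - <<'E'
from h import *
im,d,W,P=pts("side"); 
m,c=blob(im,(20,110,90),(34,255,255),(275,300,345,375)); q=W[m]; print(c,m.sum(),np.median(q,0).round(3),"expect ball .4785 -.332 .092")
cv2.imwrite("pics/after.png",im[...,::-1])
togo([.468,.229,.25])
E
```

```text
[325.53636364 349.41363636] 220 [ 0.476 -0.336  0.101] expect ball .4785 -.332 .092
t 5.575 pos [ 0.3857 -0.2876  0.252 ] F [-0.26  0.01 -0.17] w 0.0006 
tool axes [[-0.008, 1.0, -0.003], [1.0, 0.008, 0.003], [0.003, -0.003, -1.0]] 
togo tool [0.5159 0.0867 0.0007]
```

View pics/after.png

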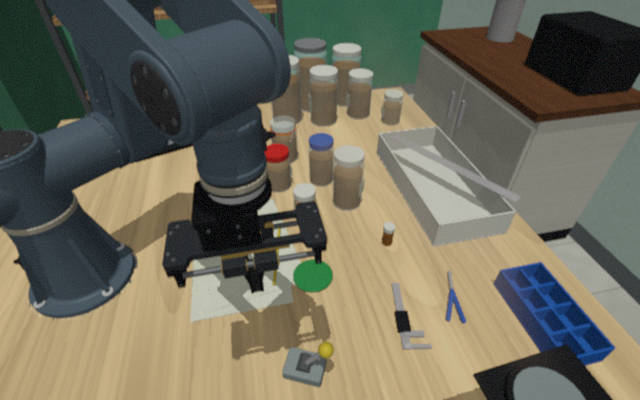

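The lever leans to the far side with its ball at (325,349), so the lamp is on, and nothing else has moved. Next, over to the red lid.

Emit:
arm_command(deltas=[-1, 0.043, 0.0072, 0, 0, -1, 0.043, 0.0072, 0, 0, -1, 0.043, 0.0072, 0, 0, -1, 0.043, 0.0072, 0, 0, -1, 0.043, 0.0072, 0, 0, -1, 0.043, 0.0072, 0, 0, -1, 0.043, 0.0072, 0, 0, -1, 0.043, 0.0072, 0, 0, -1, 0.043, 0.0072, 0, 0, -1, 0.043, 0.0072, 0, 0, -1, 0.043, 0.0072, 0, 0, -1, 0.043, 0.0072, 0, 0])

```text
time: 7.08
position: [0.4722, 0.2314, 0.2517]
tool_rot: [0.708, 0.706, 0.002, 0.001]
ft_force: [0.5, -0.3, -0.6]
grip_width: 0.0004
grip_force: 0.0
```

```bash
python3 - <<'E'
from h import *
togo([.468,.229,.164])
im,d,W,P=pts("wrist"); cv2.imwrite("pics/wr.png",im[...,::-1])
m,c=blob(im,(0,130,50),(7,255,255),(0,0,640,400)); q=W[m]; print(m.sum(),c,np.median(q,0).round(3),((np.percentile(q,1,0)+np.percentile(q,99,0))/2).round(3))
E
```

```text
t 7.075 pos [0.4722 0.2314 0.2517] F [ 0.51 -0.33 -0.64] w 0.0004 
tool axes [[0.002, 1.0, 0.001], [1.0, -0.002, 0.003], [0.003, 0.001, -1.0]] 
togo tool [-0.0025 -0.0045  0.0877]
4720 [312.00868644 185.33114407] [0.469 0.239 0.118] [0.469 0.237 0.103]
```

View pics/wr.png

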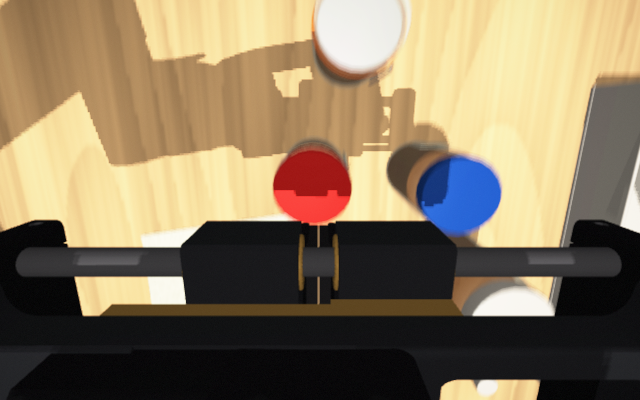

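The wrist view shows the red lid at (312,185), just ahead of the fingers and partly hidden by them. That agrees with (0.468, 0.230). I'll go down to about 44 mm TCP height, which puts the tips about 25 mm above the lid, and hold for over 2 s.

Emit:
arm_command(deltas=[-1, -0.002, -0.004, 0.03, 0, -1, 0, 0, 0.03, 0, -1, 0, 0, 0.018, 0, -1, 0, 0, 0.01, 0, -1, 0, 0, 0, 0, -1, 0, 0, 0, 0, -1, 0, 0, 0, 0, -1, 0, 0, 0, 0, -1, 0, 0, 0, 0, -1, 0, 0, 0, 0, -1, 0, 0, 0, 0, -1, 0, 0, 0, 0])

```text
time: 8.62
position: [0.4669, 0.2274, 0.1632]
tool_rot: [0.707, 0.707, -0.0, -0.0]
ft_force: [-0.1, 1.2, 0.3]
grip_width: 0.0003
grip_force: 0.0
```

Emit:
arm_command(deltas=[-1, 0, 0, 0, 0, -1, 0, 0, 0, 0, -1, 0, 0, 0, 0, -1, 0, 0, 0, 0, -1, 0, 0, 0, 0, -1, 0, 0, 0, 0, -1, 0, 0, 0, 0, -1, 0, 0, 0, 0, -1, 0, 0, 0, 0, -1, 0, 0, 0, 0, -1, 0, 0, 0, 0])

```text
time: 10.0
position: [0.4669, 0.2274, 0.1632]
tool_rot: [0.707, 0.707, -0.0, -0.0]
ft_force: [-0.1, -1.2, 0.5]
grip_width: 0.0004
grip_force: 0.0
```

Emit:
arm_command(deltas=[-1, 0, 0, -0.03, 0, -1, 0, 0, -0.03, 0, -1, 0, 0, -0.03, 0, -1, -0.043, 0, 0, 0, -1, -0.043, 0.004, 0, 0, -1, -0.043, 0.004, 0, 0, -1, -0.043, 0.004, 0, 0, -1, -0.043, 0.004, 0, 0, -1, -0.043, 0.004, 0, 0, -1, -0.043, 0.005, 0, 0, -1, -0.043, 0.005, 0, 0, -1, 0, 0, 0, 0])

```text
time: 11.5
position: [0.4977, -0.1196, 0.2533]
tool_rot: [0.709, 0.706, 0.0, 0.001]
ft_force: [-0.4, 1.0, 0.4]
grip_width: 0.0002
grip_force: 0.0
```

```bash
python3 -c "
from h import *
togo([.498,-.1135,.05])"
```

```text
t 11.5 pos [ 0.4977 -0.1196  0.2533] F [-0.42  1.01  0.39] w 0.0002 
tool axes [[0.004, 1.0, -0.001], [1.0, -0.004, 0.001], [0.001, -0.001, -1.0]] 
togo tool [ 0.0063 -0.      0.2033]
```

Emit:
arm_command(deltas=[-1, 0.006, 0, 0.03, 0, -1, 0, 0, 0.04, 0, -1, 0, 0, 0.04, 0, -1, 0, 0, 0.04, 0, -1, 0, 0, 0.03, 0, -1, 0, 0, 0.015, 0, -1, 0, 0, 0.008, 0, -1, 0, 0, 0, 0, -1, 0, 0, 0, 0, -1, 0, 0, 0, 0, -1, 0, 0, 0, 0, -1, 0, 0, 0, 0])

```text
time: 13.0
position: [0.497, -0.1107, 0.0505]
tool_rot: [0.707, 0.707, 0.0, 0.0]
ft_force: [0.0, -0.0, 0.2]
grip_width: 0.0001
grip_force: 0.0
```

Emit:
arm_command(deltas=[-1, 0, 0, 0, 0, -1, 0, 0, 0, 0, -1, 0, 0, 0, 0, -1, 0, 0, 0, 0, -1, 0, 0, 0, 0, -1, 0, 0, 0, 0, -1, 0, 0, 0, 0, -1, 0, 0, 0, 0, -1, 0, 0, 0, 0, -1, 0, 0, 0, 0, -1, 0, 0, 0, 0, -1, 0, 0, 0, 0])

```text
time: 14.5
position: [0.497, -0.1106, 0.0502]
tool_rot: [0.707, 0.707, 0.0, -0.0]
ft_force: [0.1, -0.1, -0.2]
grip_width: 0.0005
grip_force: 0.0
```

Emit:
arm_command(deltas=[-1, 0, 0, 0, 0, -1, 0, 0, 0, 0, -1, 0, 0, 0, 0, -1, 0, 0, -0.03, 0, -1, 0, 0, -0.04, 0, -1, 0, 0, -0.04, 0, -1, 0, 0, -0.04, 0, -1, 0, 0, 0, 0, -1, 0, 0, 0, 0])

```text
time: 15.62
position: [0.4963, -0.1103, 0.1998]
tool_rot: [0.707, 0.707, -0.0, -0.001]
ft_force: [0.4, 0.0, -0.2]
grip_width: 0.0004
grip_force: 0.0
```

```bash
python3 - <<'E'
from h import *
im,d,W,P=pts("side"); m,c=blob(im,(20,110,90),(34,255,255),(275,300,345,375)); print("ball",c)
for n,lo,hi,b in(("red",(0,150,60),(6,255,255),(255,138,295,168)),("mat",(45,120,40),(85,255,255),(285,255,340,295))): print(n,blob(im,lo,hi,b)[1])
togo([.498,-.1135,.05]); print(order.hand_in())
E
```

```text
ball [325.61009174 349.5412844 ]
red [270.48387097 152.90322581]
mat [312.52284803 275.36131775]
t 15.675 pos [ 0.496  -0.1102  0.1992] F [0.43 0.82 0.32] w 0.0007 
tool axes [[-0.0, 1.0, 0.001], [1.0, 0.0, -0.002], [-0.002, 0.001, -1.0]] 
togo tool [-0.0035  0.0024  0.1492]
the job is handed in; nothing more can be done
None
```

The lamp switch is on at its stop, I held the fingertips about 25 mm above the red lid and then the green mat for over two seconds each without seeing any sign of contact, and the job was handed in at 15.7 s; the hand-in call returned no verdict.

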